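Seat the reference puck in its three-point nest

TASK

Set the skin-colour reader's reference puck upright on the round entry mark of its holder and let go of it there. Then nudge it along the rail, past the sprung roller, until it rests against all three contacts at once (rail, stop post and roller) and leave it so. The stop post is set by hand and may stand anywhere in its slot, so feel for it gently: never press the puck against it with more than 8 N, and leave the things round about where they are.

Things in the scene. Friction and masses are not known exactly. Their poses are not given: they have to be found in the camera images.
- puck: Reference puck, loose, about 0.35 to 0.45 kg: polished, slippery steel disc 56 mm diameter, 24 mm high, with a white band and white top face, and a black round knob (20 mm diameter, 26 to 42 mm above its underside) on its middle to hold it by. Origin: centre of its underside; z up. It stands upright on the worktop at the start.
- nest: The puck's holder, fixed: grey plate, its top 12 mm above the worktop, x -95 to +95 mm, y -90 to +52 mm. Origin: at worktop height on the lane's middle line; x = the way the puck is pushed home, y = towards the rail, z up. The end at -x is open. Plunger housing (aluminium block, 24 mm above the plate) at x 6 to 36, y -82 to -52 mm.
- nest_entry (a point): Middle of the blue and white ring (59 mm across, flat, painted) on the plate's top: the entry mark, at x -55, y -2 mm of the nest. The puck slides freely over it.
- nest_rail_face (a point): Point on the face of the straight steel side rail, at plate height, at x 30, y 28 mm of the nest. The face is at y = 28 mm from x -12 to 80 mm, and flared outwards from x -36 to -12 mm; it stands 16 mm above the plate. A puck touching it has its centre at nest y = 0.
- nest_slot_mid (a point): Middle of the stop's slot (fixed), at x 63, y 0 mm of the nest, plate height. The stop post (steel pin, 10 mm diameter, 21 mm high, black thumbscrew behind it) was set by hand up to 6 mm before or beyond this point along nest x. Its place is not measured; it does not give way. A puck touching it has its centre at nest x 24 to 36 mm.
- nest_plunger (a joint): How far the sprung plunger is pressed in (m), along nest -y. It carries an orange turning roller, 14 mm diameter, 3 to 19 mm above the plate; at 0 its axis is at nest x 21, y -29 mm. It takes 2.75 N plus 0.25 N per mm; the puck presses it to 6 mm in passing, and it stands at 2 to 6 mm when the puck is home. Pushing past takes some 5 to 10 N; it does not draw the puck home.
- gauze_pack_2: bystander: flat gauze pack, 86x59x13 mm
- tape_roll: bystander: roll of white tape lying flat, 69 mm diameter, 25 mm high
- gauze_pack_1: bystander: flat gauze pack, 86x59x13 mm
- scissors: bystander: scissors lying flat, 88x159x8 mm
- marker_pen: bystander: blue marker pen lying flat, 139 mm long, 12 mm thick
There are look-alikes about, which are no part of the job. Of the things that look like the puck, take the one that is farthest to the robot's right at the start.

How it is judged:
By the outcome, as a careful person would: the job done as asked, in the order asked, and still so for the second after the job is handed in, with the robot touching nothing.
It also fails if it takes over 72 s, if anything falls off the work surface, if the arm or the gripper's body presses on something with over 40 N, if the wrist force passes 120 N, or if a joint passes its speed limit or range.

ROBOT

A 6-joint arm with a two-finger parallel gripper is mounted at the origin on a cart in front of the work surface, level with it; the furniture and walls round the work are solid. World frame = base frame: x ahead of the robot, y to its left, z up, the work surface at z = 0. Lengths are in m, angles in rad, forces in N, time in s.
With the tool pointing down it reaches from about 0.4 to 0.825 m from the base axis. Payload 7 kg.
Tool frame: the origin (TCP) lies at the very end of the fingers, on their centre line; the grasp point (between the pads) lies 19 mm behind it (arm.pinch_z is the z of the grasp point in the tool frame, in m); z points along the fingers, y is the direction in which the jaws open and shut (so a half turn about z gives the same grasp; the last joint's range is limited). The gripper opens to 88 mm and grips with 3 to 60 N. Pads are 19 mm wide; open, the fingers measure 130 mm over their backs; the gripper's body (78 mm by 193 mm) begins 47 mm behind the grasp point.
Start: joints at [1.458, 0.359, 0.012, 0, -1.224, -0.288], TCP at [0.263, 0.621, 0.227] pointing down, gripper open.
Joint ranges: [-3.07, 3.07], [-1.43, 2.12], [-1.02, 1.25], [-3.03, 1.67], [-3.05, -0], [-3.03, 3.03]. Speed limits (rad/s): [2.39, 2.39, 3.01, 3.14, 3.14, 3.14].

INTERFACE

Orientations are given as [roll, pitch, yaw] about the fixed x, y, z axes, in that order (R = Rz(yaw) Ry(pitch) Rx(roll)).
In Python, from station import arm gives the robot as it stands.
- The arm moves only by the tool drive_tool, never from a script. Its argument "targets" is a list of rows, each a list of 6 numbers: the shift along the world's x, y, z in units of 0.04 m (1.0 is 0.04 m), then the turn, a rotation vector about the world's x, y, z in units of 6 degrees (1.0 is 6 degrees). In form: [[x, y, z, wx, wy, wz], ...]. A call has 1 to 5 rows; each row shifts and turns the commanded pose from where the row before left it; what a row does not reach is not made up. A row lasts 1/8 s, in which the tool goes at most 62.5 mm and 10.7 degrees, less where a joint would pass 70% of its speed; a pose out of reach is approached as far as the arm can. A call with a number of a shift or a turn outside -1 to 1 is refused whole. A call with a gripper value outside its range is refused whole. "claw" is the opening, from 0 (shut) to 1 (fully open), set as the call begins (left out, the last holds). The fingers move at their own pace and stop on an object; "newtons" is the grip in N (left out, the last holds). Time passes only in rows, so rows that do not move let the fingers close. It gives the time, the measured TCP pose, the force and the opening at its end, in the units of the state.
- arm.get_state(): the state, without advancing time (a new reading comes with each control period).
- arm.grab_frame(name): name is "scene" or "top" or "wrist"; returns (picture, depth): 480x640x3 uint8, red, green, blue; 480x640 float32, m along the optical axis (not along the pixel's ray), 0 where there is no reading.
- arm.get_calibration(name): a dict with "mtx" (3x3 intrinsics, pixels), "dist_coeffs" ([k1, k2, p1, p2, k3] as OpenCV has them; the pictures are not rectified), "origin" and "rotation" of the camera in the world. Camera axes: x right, y up, looking along -z (the intrinsics and any distortion apply to the point x, -y, -z); pixel columns grow to the right and rows downward; lengths in m; the calibration is good to about 2 mm. A picture is of the moment at which its call begins: read the wrist's pose just before it. get_calibration takes no time and is no camera call; for the wrist camera it gives the pose at the moment of the call.
- arm.job_done(): hands the job in, once; it reports no verdict.
Trained networks look in the newest picture that a camera, given by its name, has taken for a name from the list of things; names that differ only in an ending like _2 or _b are one class to them, and where a whole thing is asked for, a point or a joint stands for the part that bears it (a point fixed in the world has none). Each returns a list of dicts, best first, with "score" (0 to 1); they miss things now and then, are a little off and sometimes report something else, mostly with a low value. They report only what shows in the picture. A call takes as long as a camera call. They do not tell look-alikes from the thing itself.
- arm.search_frame(target, camera): "point" ([x, y, z] in m, in the coordinates of the camera as it stood for that picture, good to about 4 mm: the middle of the surface that is visible of it).
- arm.cut_out(target, camera): "pixels" (480x640 bool, what is visible of it).
- arm.landmark_of(target, camera): "point" ([x, y, z] in m, in the coordinates of the camera as it stood for that picture, good to about 4 mm: a listed point, or the origin of a listed thing).
The state is a dict: "t": time; "q": joint angles; "qd": joint speeds; "joint_efforts": joint torques, N m; "eef_pos": TCP position; "ee_rot": TCP orientation; "force": force on the tool from outside, world axes, zero at the start; "moment": the same for the moment, N m; "width": finger opening in m.
Only numpy, scipy, OpenCV 4.12 (cv2) and the standard library are available. Lean on these libraries where they do the work, as an engineer would, in place of code of your own. Each camera call takes 0.05 s, during which the arm holds its last target. There are 200 camera calls.

## Working session

There is one attempt and no reset: what is moved stays moved. The work goes in short steps, Python scripts to look and compute and a tool call to move; the robot and the scene stay as the last step left them, time stands still between calls to the robot, and variables do not carry over. Pictures are saved under pics/ and viewed, about 8 in all and at most 12, crops included, and the job is handed in when it is done.

Besides the shell and the picture viewer there is one more tool, called after "Call:" as a command line: name --pt "numbers of a row" for each row, then --argument value for the rest. drive_tool: Moves the arm, as the interface text tells. Shifts and turns lie within -1 to 1; 1 stands for 0.04 m of shift or 6 degrees of turn. Its arguments: {"type":"object","properties":{"targets":{"type":"array"},"claw":{"type":"number"},"newtons":{"type":"number"}},"required":["targets"]}

```bash
mkdir -p pics; cat > h.py <<'E'
import numpy as np, cv2
from station import arm
def w(cam,p):
    c=arm.get_calibration(cam); return np.array(c["origin"])+np.array(c["rotation"])@np.array(p)
def pix(cam,d,u,v):
    c=arm.get_calibration(cam); n=cv2.undistortPoints(np.array([[[u,v]]],float),np.array(c["mtx"]),np.array(c["dist_coeffs"]))[0,0]
    z=d[int(v),int(u)]; return w(cam,[n[0]*z,-n[1]*z,-z])
def pixz(cam,u,v,h):
    c=arm.get_calibration(cam); n=cv2.undistortPoints(np.array([[[u,v]]],float),np.array(c["mtx"]),np.array(c["dist_coeffs"]))[0,0]
    r=np.array(c["rotation"])@np.array([n[0],-n[1],-1]); o=np.array(c["origin"]); return o+r*(h-o[2])/r[2]
def proj(cam,P):
    c=arm.get_calibration(cam); q=np.array(c["rotation"]).T@(np.array(P)-c["origin"]); 
    return cv2.projectPoints(np.array([[q[0],-q[1],-q[2]]]),np.zeros(3),np.zeros(3),np.array(c["mtx"]),np.array(c["dist_coeffs"]))[0].ravel()
def shot(cam,name=None):
    im,d=arm.grab_frame(cam)
    if name: cv2.imwrite("pics/"+name+".png",im[...,::-1])
    return im,d
E
python3 - <<'E'
from h import *
np.set_printoptions(precision=4,suppress=True)
for cam in ("top","scene"):
    shot(cam,cam+"1")
    for n in ("puck","nest","nest_entry","nest_rail_face","nest_slot_mid","nest_plunger","gauze_pack_1","tape_roll","scissors","marker_pen"):
        for f in (arm.search_frame,arm.landmark_of):
            if f is arm.search_frame and n in("nest_entry","nest_rail_face","nest_slot_mid"):continue
            if f is arm.landmark_of and n in("tape_roll","scissors","marker_pen","gauze_pack_1"):continue
            try: print(cam,n,f.__name__,[(round(r["score"],2),w(cam,r["point"])) for r in f(n,cam)])
            except Exception as e: print(n,e)
print(arm.get_state(),arm.pinch_z)
E
```

```text
top puck call [(0.82, array([2.0049, 1.4949, 2.7137])), (0.81, array([2.0168, 1.5069, 2.7256]))]
top puck call [(0.87, array([2.0402, 1.5302, 2.7489])), (0.82, array([2.008 , 1.4981, 2.7168]))]
top nest call [(0.58, array([2.005 , 1.495 , 2.7138]))]
top nest call [(0.65, array([2.023 , 1.5131, 2.7318]))]
top nest_entry call [(0.86, array([1.9933, 1.4834, 2.7021]))]
top nest_rail_face call [(0.98, array([2.0065, 1.4965, 2.7153]))]
top nest_slot_mid call [(0.56, array([2.0212, 1.5113, 2.73  ]))]
top nest_plunger call [(0.67, array([1.9856, 1.4757, 2.6944]))]
nest_plunger it knows: gauze_pack, marker_pen, nest, nest_entry, nest_rail_face, nest_slot_mid, puck, scissors, tape_roll
top gauze_pack_1 call [(0.64, array([2.0349, 1.5249, 2.7437])), (0.6, array([2.0525, 1.5425, 2.7612]))]
top tape_roll call [(0.82, array([1.9832, 1.4732, 2.692 ])), (0.61, array([2.0063, 1.4964, 2.7151]))]
top scissors call [(0.56, array([2.082 , 1.5721, 2.7908]))]
top marker_pen call [(0.81, array([2.0944, 1.5844, 2.8031]))]
scene puck call [(0.78, array([ 0.701 , -0.3183,  1.4035])), (0.59, array([ 0.6143, -0.
[... 924 characters left out ...]
8]))]
scene tape_roll call [(0.78, array([ 0.5738, -0.4455,  1.2762]))]
scene scissors call [(0.82, array([ 0.7486, -0.2707,  1.4511])), (0.25, array([ 0.7498, -0.2695,  1.4523]))]
scene marker_pen call [(0.62, array([ 0.8515, -0.1678,  1.5539]))]
{'t': 1.3, 'q': array([ 1.4581,  0.3586,  0.0119, -0.    , -1.2241, -0.2881]), 'qd': array([ 0.0017,  0.0009, -0.0004,  0.0001, -0.0024,  0.0003]), 'joint_efforts': array([ -0.0001, -58.239 ,  29.3313,   7.0024,   0.0125,  -0.    ]), 'eef_pos': array([0.2634, 0.6215, 0.2266]), 'ee_rot': array([-3.1416,  0.    , -0.4008]), 'force': array([ 0.6466, -0.2698,  0.7658]), 'moment': array([ 0.0514,  0.0143, -0.0302]), 'width': 0.08740411692489884} -0.0188
```

```bash
sed -i 's/np.array(c\["rotation"\])/rot(c)/g' h.py; cat >> h.py <<'E'
from scipy.spatial.transform import Rotation as R
def rot(c): return R.from_euler("xyz",c["rotation"]).as_matrix()
E
python3 - <<'E'
from h import *
np.set_printoptions(precision=4,suppress=True)
for cam in ("top","scene"):
    print(arm.get_calibration(cam))
    shot(cam)
    for n in ("puck","nest","nest_entry","nest_rail_face","nest_slot_mid"):
        print(cam,n,[(round(r["score"],2),w(cam,r["point"])) for r in arm.landmark_of(n,cam)])
    if cam=="top":
      for n in ("gauze_pack_1","tape_roll","scissors","marker_pen"):
        print(cam,n,[(round(r["score"],2),w(cam,r["point"])) for r in arm.search_frame(n,cam)])
E
```

```text
{'mtx': array([[574.0819,   0.    , 318.1012],
       [  0.    , 574.0819, 242.9492],
       [  0.    ,   0.    ,   1.    ]]), 'dist_coeffs': array([-0.0566,  0.    ,  0.    ,  0.    ,  0.    ]), 'origin': array([ 0.3524, -0.1576,  1.0612]), 'rotation': array([ 0.1589, -0.0165, -1.5706])}
top puck [(0.65, array([ 0.5216, -0.1733, -0.0028])), (0.64, array([ 0.3962, -0.1717,  0.    ])), (0.59, array([ 0.5041, -0.2793,  0.001 ]))]
top nest [(0.88, array([ 0.5909,  0.0212, -0.001 ]))]
top nest_entry [(0.97, array([0.5401, 0.0258, 0.0133]))]
top nest_rail_face [(0.94, array([0.6255, 0.047 , 0.0073])), (0.72, array([ 0.6983, -0.367 ,  0.0057]))]
top nest_slot_mid [(0.67, array([0.6516, 0.0148, 0.0142]))]
top gauze_pack_1 [(0.79, array([ 0.3658, -0.4402,  0.0148])), (0.73, array([ 0.4493, -0.4207,  0.0102])), (0.53, array([0.5813, 0.0042, 0.0109]))]
top tape_roll [(0.66, array([ 0.3342, -0.3196,  0.0243]))]
top scissors [(0.76, array([ 0.5529, -0.4354,  0.0054]))]
top marker_pen [(0.59, array([ 0.6995, -0.3706,  0.0124]))]
{'mtx': array([[552.0047,   0.    , 319.5851],
       [  0.    , 552.0047, 241.3362],
       [  0.    ,   0.    ,   1.    ]]), 'dist_coeffs': array([-0.0335,  0.    ,  0.    ,  0.    ,  0.    ]), 'origin': array([ 0.2067, -0.8126,  0.9092]), 'rotation': array([ 0.6754, -0.0144, -0.4393])}
scene puck [(0.95, array([ 0.5205, -0.1759,  0.0013])), (0.91, array([ 0.3971, -0.1744,  0.0006])), (0.73, array([ 0.4999, -0.279 ,  0.0006]))]
scene nest [(0.68, array([ 0.5928,  0.0205, -0.0015]))]
scene nest_entry [(0.63, array([0.5367, 0.0239, 0.0117])), (0.54, array([ 0.7006, -0.3731,  0.0008]))]
scene nest_rail_face [(0.94, array([0.6218, 0.0458, 0.0094]))]
scene nest_slot_mid [(0.91, array([0.654 , 0.0162, 0.0068]))]
```

View pics/top1.png

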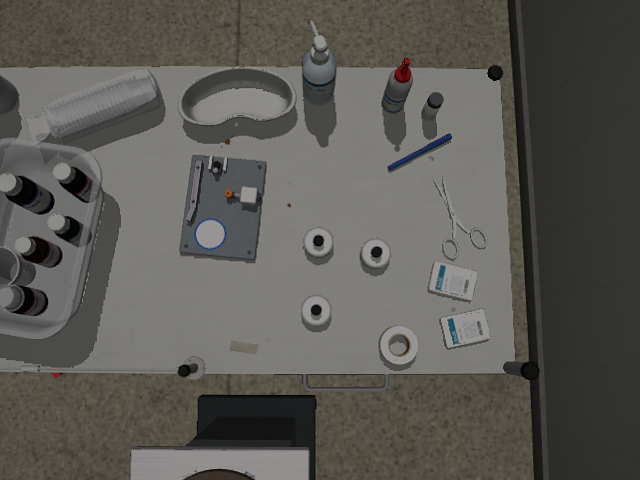

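View pics/scene1.png

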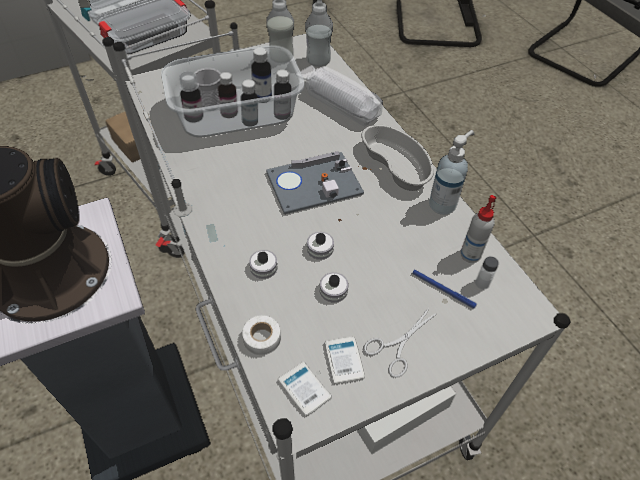

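The top view shows three puck-like discs at pixels (318,243), (376,254) and (316,311). The rightmost one, (376,254), sits at about (0.502,-0.279). The nest is at (225,205), with its entry ring at (210,234), the rail on its left and the post at the top. The scene view agrees. Next I'll refine the nest pose and check obstacle heights.

```bash
python3 - <<'E'
from h import *
from scipy.optimize import least_squares
np.set_printoptions(precision=4,suppress=True)
im,d=shot("top")
c=arm.get_calibration("top"); v,u=np.mgrid[0:480:2,0:640:2]; 
n=cv2.undistortPoints(np.stack([u.ravel(),v.ravel()],1)[:,None].astype(float),c["mtx"],c["dist_coeffs"])[:,0]; z=d[v,u].ravel()
P=np.c_[n[:,0]*z,-n[:,1]*z,-z]@rot(c).T+c["origin"]; P=P[z>0]
for x0,x1 in((.3,.4),(.4,.5),(.5,.6),(.6,.7)):
    print(x0,[ (round(y,1),round(float(P[(P[:,0]>x0)&(P[:,0]<x1)&(P[:,1]>y)&(P[:,1]<y+.1),2].max(initial=-1)),3)) for y in np.arange(-.5,.6,.1)])
m=arm.cut_out("nest","top")
print([(r["score"],r["pixels"].sum()) for r in m])
M=m[0]["pixels"].astype(np.uint8); 
cs=max(cv2.findContours(M,cv2.RETR_EXTERNAL,cv2.CHAIN_APPROX_NONE)[0],key=cv2.contourArea)
bx=cv2.boxPoints(cv2.minAreaRect(cs)); print(bx); print([pixz("top",*b,.012) for b in bx])
# plate points at plate height by depth
q=P[(abs(P[:,2]-.012)<.005)&(abs(P[:,0]-.59)<.13)&(abs(P[:,1])<.13)]
print(len(q)); r=cv2.minAreaRect((q[:,:2]*1000).astype(np.float32)); print(r)
# white ring & pucks: white blobs by mask
g=cv2.cvtColor(im,cv2.COLOR_RGB2HSV); 
bl=(g[...,0]>100)&(g[...,0]<130)&(g[...,1]>100); bl[:190]=0; bl[280:]=0; bl[:,:160]=0; bl[:,280:]=0
vv,uu=np.nonzero(bl); e=cv2.fitEllipse(np.stack([uu,vv],1).astype(np.float32)); print(e,pixz("top",*e[0],.012))
for r in arm.cut_out("puck","top"):
    vv,uu=np.nonzero(r["pixels"]); print(r["score"],uu.mean(),vv.mean(),pixz("top",uu.mean(),vv.mean(),.02))
E
```

```text
0.3 [(np.float64(-0.5), 0.018), (np.float64(-0.4), 0.03), (np.float64(-0.3), 0.03), (np.float64(-0.2), 0.045), (np.float64(-0.1), 0.006), (np.float64(-0.0), 0.089), (np.float64(0.1), 0.006), (np.float64(0.2), 0.106), (np.float64(0.3), 0.13), (np.float64(0.4), 0.02), (np.float64(0.5), -1.0)]
0.4 [(np.float64(-0.5), 0.017), (np.float64(-0.4), 0.03), (np.float64(-0.3), 0.045), (np.float64(-0.2), 0.044), (np.float64(-0.1), 0.017), (np.float64(-0.0), 0.014), (np.float64(0.1), 0.005), (np.float64(0.2), 0.108), (np.float64(0.3), 0.131), (np.float64(0.4), 0.038), (np.float64(0.5), -1.0)]
0.5 [(np.float64(-0.5), 0.012), (np.float64(-0.4), 0.028), (np.float64(-0.3), 0.045), (np.float64(-0.2), 0.045), (np.float64(-0.1), 0.04), (np.float64(-0.0), 0.032), (np.float64(0.1), 0.005), (np.float64(0.2), 0.121), (np.float64(0.3), 0.147), (np.float64(0.4), 0.041), (np.float64(0.5), -1.0)]
0.6 [(np.float64(-0.5), 0.01), (np.float64(-0.4), 0.014), (np.float64(-0.3), 0.005), (np.float64(-0.2), 0.006), (np.float64(-0.1), 0.041), (np.float64(-0.0), 0.035), (np.float64(0.1), 0.007), (np.float64(0.2), 0.131), (np.float64(0.3), 0.147), (np.float64(0.4), 0.069), (np.float64(0.5), -1.0)]
[(0.57, np.int64(7547))]
[[178.5426 251.8874]
 [190.215  152.6723]
 [267.4983 161.7645]
 [255.8259 260.9796]]
[array([0.5031, 0.0827, 0.012 ]), array([0.6935, 0.0682, 0.012 ]), array([ 0.676 , -0.0789,  0.012 ]), array([ 0.4866, -0.0603,  0.012 ])]
1576
((590.2122192382812, 3.41302490234375), (142.69241333007812, 188.07289123535156), 84.46005249023438)
((209.79051208496094, 233.6285858154297), (29.950607299804688, 30.701034545898438), 51.39690399169922) [0.5374 0.026  0.012 ]
0.96 375.7208976157083 252.90603085553997 [ 0.501  -0.2805  0.02  ]
0.85 315.98026315789474 309.8565789473684 [ 0.3969 -0.1709  0.02  ]
0.77 318.2690288713911 241.50787401574803 [ 0.5219 -0.175   0.02  ]
```

Call:
drive_tool --pt "0.5 -0.9 0 0 0 0.5" --pt "0.5 -0.9 0 0 0 0.5" --pt "0.5 -0.9 0 0 0 0.5" --pt "0.5 -0.9 0 0 0 0.5" --pt "0.5 -0.9 0 0 0 0.5" --claw 0.6

```text
t: 2.88
eef_pos: [0.3639, 0.4403, 0.2268]
ee_rot: [-3.141, -0.0, -0.137]
force: [0.8, -0.4, 0.8]
width: 0.0528
```

Call:
drive_tool --pt "0.5 -0.9 0 0 0 0.4" --pt "0.5 -0.9 0 0 0 0" --pt "0.5 -0.9 0 0 0 0" --pt "0.5 -0.9 0 0 0 0" --pt "0.5 -0.9 0 0 0 0"

```text
t: 3.5
eef_pos: [0.4639, 0.2603, 0.2268]
ee_rot: [-3.141, -0.0, -0.097]
force: [0.6, 0.9, 0.7]
width: 0.0526
```

Call:
drive_tool --pt "0.5 -0.9 0 0 0 0" --pt "0.5 -0.9 0 0 0 0" --pt "0 -0.9 0 0 0 0" --pt "0 -0.9 0 0 0 0" --pt "0 -0.9 0 0 0 0"

```text
t: 4.12
eef_pos: [0.5033, 0.0803, 0.2267]
ee_rot: [-3.141, -0.0, -0.097]
force: [0.1, 0.2, 0.2]
width: 0.0527
```

Call:
drive_tool --pt "0 -0.9 0 0 0 0" --pt "0 -0.9 0 0 0 0" --pt "0 -0.9 0 0 0 0" --pt "0 -0.9 0 0 0 0" --pt "0 -0.9 0 0 0 0"

```text
t: 4.75
eef_pos: [0.5033, -0.0997, 0.2268]
ee_rot: [-3.141, -0.001, -0.097]
force: [0.4, -0.2, -0.5]
width: 0.0525
```

Call:
drive_tool --pt "0 -0.9 -0.5 0 0 0" --pt "0 -0.9 -0.5 0 0 0" --pt "0 -0.9 -0.5 0 0 0" --pt "0 -0.9 -0.5 0 0 0" --pt "0 -0.9 -0.4 0 0 0"

```text
t: 5.38
eef_pos: [0.5032, -0.2797, 0.1299]
ee_rot: [-3.142, 0.0, -0.097]
force: [1.2, 0.1, -0.2]
width: 0.0525
```

```bash
python3 - <<'E'
from h import *
np.set_printoptions(precision=4,suppress=True)
im,d=shot("wrist","wrist1")
for n in("puck",):
    print([(round(r["score"],2),w("wrist",r["point"])) for r in arm.landmark_of(n,"wrist")])
print(arm.get_calibration("wrist"), arm.get_state()["force"])
E
```

```text
[(0.67, array([ 0.5212, -0.1761, -0.0017])), (0.63, array([ 0.5013, -0.2805,  0.0013]))]
{'mtx': array([[399.5498,   0.    , 320.2923],
       [  0.    , 399.5498, 244.2868],
       [  0.    ,   0.    ,   1.    ]]), 'dist_coeffs': array([0.0035, 0.    , 0.    , 0.    , 0.    ]), 'origin': array([ 0.5812, -0.2885,  0.2859]), 'rotation': array([-0.3007,  0.0003, -1.671 ])} [ 0.4146  0.6702 -0.0772]
```

View pics/wrist1.png

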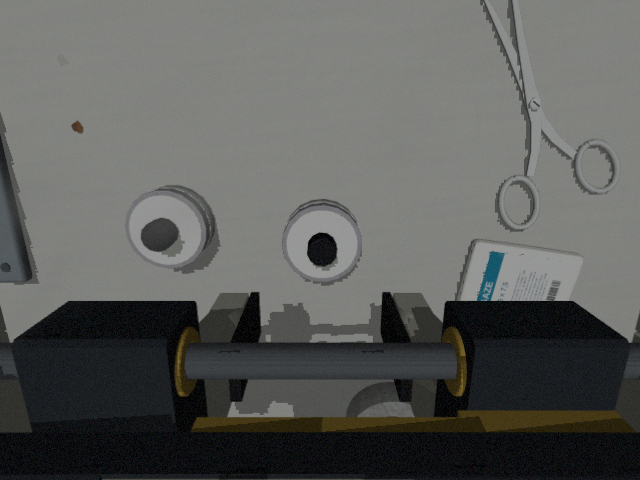

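Wrist view: the target puck is at (322,240), centred between the fingers. A look-alike is at (168,228), well clear. I'll grasp the knob now.

Call:
drive_tool --pt "-0.05 -0.01 -0.8 0 0 0" --pt "0 0 -0.8 0 0 0" --pt "0 0 -0.6 0 0 0" --pt "0 0 -0.35 0 0 0" --pt "0 0 0 0 0 0"

```text
t: 6.1
eef_pos: [0.5011, -0.2786, 0.0281]
ee_rot: [-3.142, 0.001, -0.097]
force: [-0.3, 0.3, 0.2]
width: 0.0528
```

Call:
drive_tool --pt "0 0 0 0 0 0" --pt "0 0 0 0 0 0" --pt "0 0 0 0 0 0" --pt "0 0 0 0 0 0" --pt "0 0 0 0 0 0" --claw 0 --newtons 30

```text
t: 6.72
eef_pos: [0.5016, -0.2791, 0.029]
ee_rot: [3.141, -0.001, -0.097]
force: [0.2, 0.3, 3.6]
width: 0.0188
```

Call:
drive_tool --pt "0 0 0.3 0 0 0" --pt "0 0 0.5 0 0 0" --pt "0 0 0.5 0 0 0" --pt "0 0 0.5 0 0 0" --pt "0 0 0.2 0 0 0"

```text
t: 7.35
eef_pos: [0.5016, -0.2789, 0.1098]
ee_rot: [-3.142, -0.001, -0.097]
force: [0.7, 0.2, -4.2]
width: 0.0191
```

```bash
python3 - <<'E'
from h import *
np.set_printoptions(precision=4,suppress=True)
s=arm.get_state(); print(s["force"],s["width"],s["eef_pos"])
im,d=shot("wrist","wrist2")
print([(round(r["score"],2),w("wrist",r["point"])) for r in arm.landmark_of("puck","wrist")])
E
```

```text
[ 0.742   0.1919 -4.208 ] 0.019089295357069932 [ 0.5016 -0.2789  0.1098]
[(0.94, array([ 0.5026, -0.2768,  0.0839])), (0.73, array([ 0.5227, -0.1761, -0.0009])), (0.24, array([ 0.4559, -0.426 ,  0.0024]))]
```

View pics/wrist2.png

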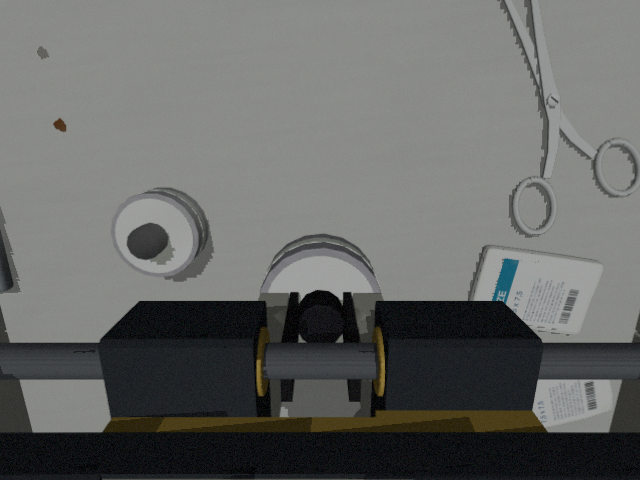

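Puck is held level (4.2 N). Carrying it over the entry ring now.

Call:
drive_tool --pt "0.09 0.4 0 0 0 0" --pt "0.1 0.7 0 0 0 0" --pt "0.1 0.8 0 0 0 0" --pt "0.1 0.8 0 0 0 0" --pt "0.1 0.8 0 0 0 0"

```text
t: 8.07
eef_pos: [0.5204, -0.1372, 0.1076]
ee_rot: [3.142, 0.002, -0.097]
force: [0.6, -0.4, -4.3]
width: 0.019
```

Call:
drive_tool --pt "0.1 0.8 0 0 0 0" --pt "0.1 0.8 0 0 0 0" --pt "0.1 0.8 0 0 0 0" --pt "0.1 0.8 0 0 0 0" --pt "0 0.91 0 0 0 0"

```text
t: 8.7
eef_pos: [0.5363, 0.027, 0.1076]
ee_rot: [3.141, 0.001, -0.097]
force: [0.8, 0.4, -3.7]
width: 0.0186
```

```bash
python3 - <<'E'
from h import *
np.set_printoptions(precision=4,suppress=True)
s=arm.get_state(); print(s["force"],s["width"],s["eef_pos"])
im,d=shot("wrist","wrist3")
for n in ("puck","nest","nest_entry","nest_rail_face","nest_slot_mid"):
    print(n,[(round(r["score"],2),w("wrist",r["point"])) for r in arm.landmark_of(n,"wrist")])
E
```

```text
[ 0.7687  0.3774 -3.6576] 0.0186198002042174 [0.5363 0.027  0.1076]
puck [(0.86, array([0.5364, 0.0282, 0.0824])), (0.73, array([ 0.5189, -0.1742, -0.0002])), (0.57, array([ 0.3986, -0.1698,  0.0016])), (0.21, array([0.5385, 0.0269, 0.013 ]))]
nest [(0.64, array([ 0.5911,  0.0228, -0.001 ]))]
nest_entry [(0.84, array([0.5352, 0.0266, 0.0108])), (0.27, array([ 0.5922,  0.023 , -0.0007]))]
nest_rail_face [(0.94, array([0.6283, 0.0464, 0.0096]))]
nest_slot_mid [(0.6, array([0.6541, 0.0177, 0.0111]))]
```

View pics/wrist3.png

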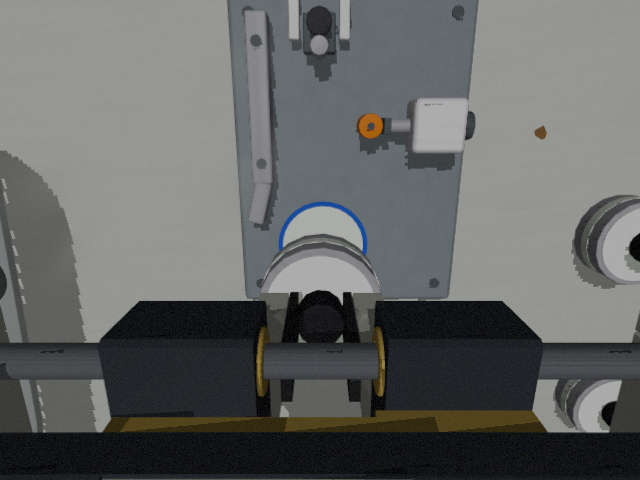

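Wrist view: the puck is over the ring, whose visible arc spans (279..367, 202..245). The roller is at (371,126), the post at (320,45), and the rail face runs along u≈270. I'll turn these pixels into positions.

```bash
python3 - <<'E'
from h import *
np.set_printoptions(precision=4,suppress=True)
im=cv2.imread("pics/wrist3.png"); g=cv2.cvtColor(im,cv2.COLOR_BGR2HSV)
bl=(g[...,0]>100)&(g[...,0]<130)&(g[...,1]>130); bl[:195]=0; bl[260:]=0; bl[:,:260]=0; bl[:,390:]=0
vv,uu=np.nonzero(bl); P=np.array([pixz("wrist",u,v,.012)[:2] for u,v in zip(uu,vv)])
A=np.c_[2*P,np.ones(len(P))]; s=np.linalg.lstsq(A,(P**2).sum(1),rcond=None)[0]; print("ring",len(P),s[:2],np.sqrt(s[2]+s[0]**2+s[1]**2))
a=np.radians(-5.5); Rn=np.array([[np.cos(a),-np.sin(a)],[np.sin(a),np.cos(a)]]); o=s[:2]-Rn@[-.055,-.002]; print("origin",o)
f=lambda u,v,h: print((pixz("wrist",u,v,h)[:2]-o)@Rn*1000)
f(319,45,.033); f(371,126,.031); f(269,15,.028); f(271,182,.028); f(247,297,.012); f(450,297,.012)
print("knob",pixz("wrist",321,316,.1076+.013))
vv,uu=np.nonzero((im.mean(2)>200)); 
E
```

```text
ring 598 [0.537  0.0241] 0.028041546213508427
origin [0.5919 0.0208]
[61.8802 -0.0014]
[ 20.8605 -29.1817]
[77.0825 26.3945]
[-10.9685  28.6686]
[-92.7299  50.2243]
[-92.9225 -90.2786]
knob [0.5407 0.0249 0.1206]
```

Call:
drive_tool --pt "0.02 -0.05 -0.5 0 0 0" --pt "0 0 -0.5 0 0 0" --pt "0 0 -0.4 0 0 0" --pt "0 0 -0.15 0 0 0" --pt "0 0 0 0 0 0"

```text
t: 9.62
eef_pos: [0.5377, 0.0232, 0.0463]
ee_rot: [3.141, 0.001, -0.097]
force: [0.3, -0.1, -3.4]
width: 0.0185
```

Call:
drive_tool --pt "0 0 -0.03 0 0 0" --pt "0 0 -0.03 0 0 0" --pt "0 0 0 0 0 0"

```text
t: 10.0
eef_pos: [0.5379, 0.0236, 0.0444]
ee_rot: [-3.141, -0.0, -0.097]
force: [-0.3, -0.3, -4.1]
width: 0.0191
```

Call:
drive_tool --pt "-0.01 0.03 -0.03 0 0 0" --pt "0 0 -0.03 0 0 0" --pt "0 0 0 0 0 0"

```text
t: 10.38
eef_pos: [0.5373, 0.0247, 0.0417]
ee_rot: [3.142, 0.0, -0.097]
force: [1.0, 0.0, -3.3]
width: 0.019
```

Call:
drive_tool --pt "0 0 -0.03 0 0 0" --pt "0 0 0 0 0 0"

```text
t: 10.62
eef_pos: [0.5375, 0.0247, 0.041]
ee_rot: [-3.142, -0.0, -0.097]
force: [-1.5, 1.6, 3.1]
width: 0.0189
```

Contact with the plate felt. Releasing, rising and backing off.

Call:
drive_tool --pt "0 0 0 0 0 0" --pt "0 0 0 0 0 0" --pt "0 0 0 0 0 0" --claw 0.5

```text
t: 11.0
eef_pos: [0.5376, 0.0247, 0.0406]
ee_rot: [-3.141, -0.0, -0.097]
force: [-0.2, -0.3, -0.5]
width: 0.0411
```

Call:
drive_tool --pt "0 0 0.4 0 0 0" --pt "0 0 0.5 0 0 0" --pt "-0.4 0 0.3 0 0 0" --pt "-0.7 0.05 0 0 0 0" --pt "-0.6 0.05 0 0 0 0"

```text
t: 11.62
eef_pos: [0.4686, 0.0286, 0.0886]
ee_rot: [-3.141, -0.0, -0.097]
force: [0.2, 0.6, 1.0]
width: 0.0439
```

```bash
python3 - <<'E'
from h import *
np.set_printoptions(precision=4,suppress=True)
s=arm.get_state(); print(s["force"],s["width"],s["eef_pos"])
im,d=shot("wrist","wrist4")
for n in ("puck","nest","nest_entry"):
    print(n,[(round(r["score"],2),w("wrist",r["point"])) for r in arm.landmark_of(n,"wrist")])
for r in arm.cut_out("puck","wrist"):
    vv,uu=np.nonzero(r["pixels"]); print(r["score"],uu.mean(),vv.mean(),uu.min(),uu.max(),vv.min(),vv.max())
E
```

```text
[0.1796 0.5742 1.013 ] 0.04392507987610232 [0.4686 0.0286 0.0886]
puck [(0.78, array([0.5358, 0.027 , 0.014 ])), (0.66, array([ 0.397 , -0.1698,  0.0026]))]
nest [(0.74, array([ 0.592 ,  0.0231, -0.0018]))]
nest_entry []
0.72 351.0370088719899 93.20958635787534 212 482 0 210
0.71 314.9514522386495 141.2225018349586 261 369 85 197
0.61 625.5797752808988 138.28 607 639 91 179
```

View pics/wrist4.png

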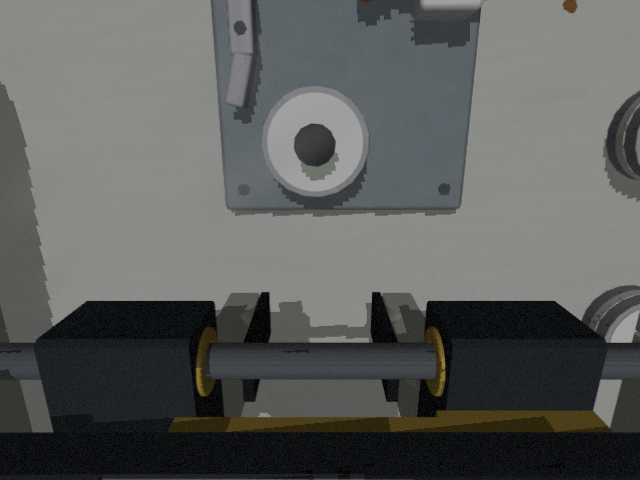

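The puck stands on the entry mark, hiding the ring, with its top disc centred at (315,141). The front plate corners are at (227,208) and (461,208).

```bash
python3 - <<'E'
from h import *
np.set_printoptions(precision=4,suppress=True)
a=pixz("wrist",227,209,.012)[:2]; b=pixz("wrist",461,209,.012)[:2]; p=pixz("wrist",315.2,141,.036)[:2]; k=pixz("wrist",315,145,.054)[:2]
print(a,b,p,k); y=(a-b); print(np.linalg.norm(y), np.degrees(np.arctan2(-y[0],y[1])))
im=cv2.imread("pics/wrist4.png");E=cv2.cvtColor(im,cv2.COLOR_BGR2GRAY)
m=((E>190)).astype(np.uint8);m[220:]=0;m[:,:255]=0;m[:,375:]=0;m[:80]=0
c=max(cv2.findContours(m,0,1)[0],key=cv2.contourArea);e=cv2.fitEllipse(cv2.convexHull(c));print(e,pixz("wrist",*e[0],.036))
for yaw in(-5.5,np.degrees(np.arctan2(-y[0],y[1]))):
    t=np.radians(yaw);Rn=np.array([[np.cos(t),-np.sin(t)],[np.sin(t),np.cos(t)]]); print("origin",(a+b)/2-Rn@[-.095,-.019], (p-(a+b)/2)@Rn+[-.095,-.019])
E
```

```text
[0.5047 0.0819] [ 0.4911 -0.0573] [0.5398 0.0251] [0.5388 0.025 ]
0.13992880969138613 -5.546715480876166Traceback (most recent call last):
  File "<stdin>", line 7, in <module>
ValueError: max() iterable argument is empty
```

Measured puck at nest (-55.0, -2.3) mm, so it sits on the mark. Next I'll close the fingers and go down behind it.

Call:
drive_tool --pt "0.4 0.04 0 0 0 0" --pt "0.2 0 0 0 0 0" --pt "0 0 -0.3 0 0 0" --pt "0 0 -0.4 0 0 0" --pt "0 0 -0.4 0 0 0" --claw 0

```text
t: 12.5
eef_pos: [0.4928, 0.0299, 0.0431]
ee_rot: [3.141, 0.001, -0.098]
force: [0.1, -0.2, -0.5]
width: 0.0019
```

Call:
drive_tool --pt "0 0 -0.4 0 0 0" --pt "0 0 -0.2 0 0 0" --pt "0 0 -0.05 0 0 0" --pt "0 0 0 0 0 0"

```text
t: 13.0
eef_pos: [0.4935, 0.0303, 0.0186]
ee_rot: [3.142, -0.0, -0.097]
force: [-0.0, -0.0, 0.5]
width: 0.0004
```

Call:
drive_tool --pt "0.05 -0.005 0 0 0 0" --pt "0.075 -0.007 0 0 0 0" --pt "0.075 -0.007 0 0 0 0" --pt "0.075 -0.007 0 0 0 0" --pt "0.075 -0.008 0 0 0 0"

```text
t: 13.62
eef_pos: [0.5074, 0.0288, 0.0185]
ee_rot: [3.141, 0.0, -0.097]
force: [-2.3, -0.0, 0.7]
width: 0.0005
```

Call:
drive_tool --pt "0.075 -0.007 0 0 0 0" --pt "0.075 -0.007 0 0 0 0" --pt "0.075 -0.007 0 0 0 0" --pt "0.075 -0.007 0 0 0 0" --pt "0.075 -0.008 0 0 0 0"

```text
t: 14.25
eef_pos: [0.5226, 0.0275, 0.0185]
ee_rot: [3.142, 0.0, -0.097]
force: [-2.1, 0.0, 0.5]
width: 0.0007
```

Call:
drive_tool --pt "0.075 -0.007 0 0 0 0" --pt "0.075 -0.007 0 0 0 0" --pt "0.075 -0.007 0 0 0 0" --pt "0.075 -0.007 0 0 0 0" --pt "0.05 -0.005 0 0 0 0"

```text
t: 14.88
eef_pos: [0.5366, 0.0262, 0.0185]
ee_rot: [-3.142, -0.0, -0.097]
force: [-1.2, 0.9, 0.7]
width: 0.0004
```

```bash
cat >> h.py <<'E'
t=np.radians(-5.55);Rn=np.array([[np.cos(t),-np.sin(t)],[np.sin(t),np.cos(t)]]); O=np.array([.5924,.0214])
def nest(p): return (np.array(p)[:2]-O)@Rn*1000
E
python3 - <<'E'
from h import *
np.set_printoptions(precision=2,suppress=True)
im,d=shot("wrist","wrist5")
print([(round(r["score"],2),nest(w("wrist",r["point"]))) for r in arm.landmark_of("puck","wrist")],nest(arm.get_state()["eef_pos"]))
E
```

```text
[(0.57, array([-18.09,   3.1 ]))] [-55.86  -0.63]
```

View pics/wrist5.png

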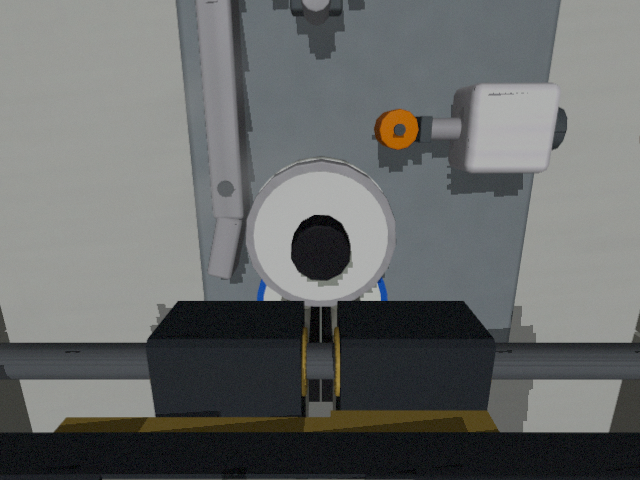

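The puck, at (321,232), is centred on the fingers in the lane, just short of the roller at (398,129). Continuing slower.

Call:
drive_tool --pt "0.05 -0.005 0 0 0 0" --pt "0.06 -0.006 0 0 0 0" --pt "0.06 -0.006 0 0 0 0" --pt "0.06 -0.006 0 0 0 0" --pt "0.06 -0.006 0 0 0 0"

```text
t: 15.6
eef_pos: [0.5481, 0.025, 0.0186]
ee_rot: [3.142, 0.0, -0.097]
force: [-1.6, 0.4, 1.2]
width: 0.0003
```

Call:
drive_tool --pt "0.05 -0.005 0 0 0 0" --pt "0.05 -0.005 0 0 0 0" --pt "0.04 -0.004 0 0 0 0" --pt "0.04 -0.004 0 0 0 0" --pt "0.04 -0.004 0 0 0 0"

```text
t: 16.23
eef_pos: [0.5561, 0.024, 0.0184]
ee_rot: [3.141, 0.001, -0.097]
force: [-5.5, 1.5, 2.9]
width: 0.0003
```

Call:
drive_tool --pt "0.04 -0.004 0 0 0 0" --pt "0.04 -0.004 0 0 0 0" --pt "0.04 -0.004 0 0 0 0" --pt "0.04 -0.004 0 0 0 0" --pt "0.04 -0.004 0 0 0 0"

```text
t: 16.85
eef_pos: [0.5636, 0.0228, 0.0183]
ee_rot: [3.141, 0.002, -0.097]
force: [-6.0, 1.0, 2.1]
width: 0.0006
```

Call:
drive_tool --pt "0.03 -0.003 0 0 0 0" --pt "0.03 -0.003 0 0 0 0" --pt "0.03 -0.003 0 0 0 0" --pt "0.03 -0.003 0 0 0 0" --pt "0.03 -0.003 0 0 0 0"

```text
t: 17.48
eef_pos: [0.5698, 0.0222, 0.0183]
ee_rot: [3.141, 0.002, -0.097]
force: [-4.2, -0.3, 2.5]
width: -0.0002
```

Call:
drive_tool --pt "0.025 -0.002 0 0 0 0" --pt "0.025 -0.003 0 0 0 0" --pt "0.025 -0.002 0 0 0 0" --pt "0.025 -0.003 0 0 0 0" --pt "0.025 -0.002 0 0 0 0"

```text
t: 18.1
eef_pos: [0.576, 0.0223, 0.0185]
ee_rot: [-3.141, -0.0, -0.097]
force: [-2.5, -1.1, -1.8]
width: 0.0007
```

```bash
python3 - <<'E'
from h import *
print(nest(arm.get_state()["eef_pos"]),arm.get_state()["force"])
E
```

```text
[-16.42501585  -0.67816817] [-2.464745   -1.14326889 -1.78630461]
```

Call:
drive_tool --pt "0.01 -0.001 0 0 0 0" --pt "0.01 -0.001 0 0 0 0" --pt "0.01 -0.001 0 0 0 0" --pt "0.01 -0.001 0 0 0 0" --pt "0.01 -0.001 0 0 0 0"

```text
t: 18.73
eef_pos: [0.5778, 0.022, 0.0186]
ee_rot: [3.142, -0.0, -0.097]
force: [-2.7, -0.3, -0.8]
width: 0.0003
```

Call:
drive_tool --pt "0.008 -0.001 0 0 0 0" --pt "0.008 -0.001 0 0 0 0" --pt "0.008 0 0 0 0 0"

```text
t: 19.1
eef_pos: [0.5787, 0.022, 0.0186]
ee_rot: [-3.142, -0.0, -0.097]
force: [-3.2, -0.4, -0.1]
width: 0.0004
```

Call:
drive_tool --pt "0.008 -0.001 0 0 0 0" --pt "0.008 -0.001 0 0 0 0" --pt "0.008 0 0 0 0 0"

```text
t: 19.48
eef_pos: [0.5798, 0.0219, 0.0186]
ee_rot: [-3.142, -0.0, -0.097]
force: [-2.9, -0.8, -0.8]
width: 0.0004
```

Call:
drive_tool --pt "0.008 -0.001 0 0 0 0" --pt "0.008 -0.001 0 0 0 0" --pt "0.008 0 0 0 0 0"

```text
t: 19.85
eef_pos: [0.5807, 0.0218, 0.0186]
ee_rot: [-3.142, -0.0, -0.097]
force: [-2.6, -0.2, 0.7]
width: 0.0005
```

Call:
drive_tool --pt "0.008 -0.001 0 0 0 0" --pt "0.008 -0.001 0 0 0 0" --pt "0.008 0 0 0 0 0"

```text
t: 20.23
eef_pos: [0.5817, 0.0218, 0.0186]
ee_rot: [-3.142, -0.0, -0.097]
force: [-3.5, -0.6, -0.3]
width: 0.0002
```

Call:
drive_tool --pt "0.008 -0.001 0 0 0 0" --pt "0.008 -0.001 0 0 0 0"

```text
t: 20.48
eef_pos: [0.5823, 0.0216, 0.0186]
ee_rot: [3.142, -0.0, -0.097]
force: [-2.4, -0.4, 0.0]
width: 0.0004
```

Call:
drive_tool --pt "0.008 -0.001 0 0 0 0" --pt "0.008 -0.001 0 0 0 0"

```text
t: 20.72
eef_pos: [0.5827, 0.0216, 0.0185]
ee_rot: [3.142, 0.0, -0.097]
force: [-4.0, 0.3, 0.2]
width: 0.0004
```

Call:
drive_tool --pt "0.005 0 0 0 0 0" --pt "0 0 0 0 0 0"

```text
t: 20.98
eef_pos: [0.5828, 0.0216, 0.0185]
ee_rot: [3.141, 0.001, -0.097]
force: [-4.4, -0.2, 0.7]
width: 0.0002
```

Call:
drive_tool --pt "0.005 -0.001 0 0 0 0" --pt "0 0 0 0 0 0"

```text
t: 21.22
eef_pos: [0.5828, 0.0215, 0.0185]
ee_rot: [3.141, 0.001, -0.097]
force: [-6.1, 0.6, 2.0]
width: 0.0006
```

The force climbs to 6 N with no further motion at puck x ≈ 28 mm. That agrees with the post seen at about 62 mm. Backing straight off.

Call:
drive_tool --pt "-0.02 0.002 0 0 0 0" --pt "-0.05 0.005 0 0 0 0" --pt "-0.2 0.02 0 0 0 0" --pt "-0.5 0.05 0 0 0 0" --pt "-0.5 0.05 0.3 0 0 0"

```text
t: 21.85
eef_pos: [0.5315, 0.0266, 0.0301]
ee_rot: [3.141, 0.001, -0.097]
force: [-0.5, -0.0, -0.4]
width: -0.0003
```

Call:
drive_tool --pt "0 0 0.8 0 0 0" --pt "0 0 0.8 0 0 0" --pt "0.2 0 0.5 0 0 0" --pt "0 0 0 0 0 0"

```text
t: 22.35
eef_pos: [0.5421, 0.0272, 0.1165]
ee_rot: [-3.14, -0.004, -0.097]
force: [0.7, -1.1, 0.0]
width: 0.0004
```

```bash
python3 - <<'E'
from h import *
np.set_printoptions(precision=2,suppress=True)
print(arm.get_state()["eef_pos"])
im,d=shot("wrist")
print([(round(r["score"],2),nest(w("wrist",r["point"]))) for r in arm.landmark_of("puck","wrist")])
cv2.imwrite("pics/wrist6.png",cv2.resize(im[0:300,170:490,::-1],None,fx=2,fy=2))
E
```

```text
[0.54 0.03 0.12]
[(0.93, array([25.29,  4.14])), (0.86, array([-178.99, -209.31])), (0.76, array([ -49.24, -203.5 ]))]
```

View pics/wrist6.png

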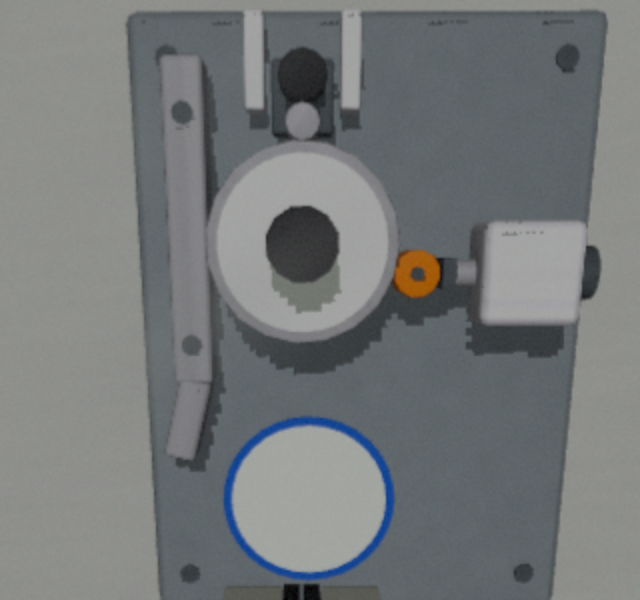

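The puck is seated past the roller. It touches the rail on its left side and the roller at (417,273), with the post at (302,120). I'll check the post gap more closely.

```bash
python3 - <<'E'
from h import *
np.set_printoptions(precision=2,suppress=True)
im=cv2.imread("pics/wrist6.png"); g=cv2.cvtColor(im,cv2.COLOR_BGR2GRAY)
b=cv2.GaussianBlur(g,(5,5),1)
print([int(x) for x in b[96:160:2,302]])
def circ(c,r,h):
    # radial strongest edge fit
    pts=[]
    for a in np.radians(np.arange(0,360,4)):
        rr=np.arange(r*.85,r*1.15,.5); x=c[0]+rr*np.cos(a); y=c[1]+rr*np.sin(a)
        s=cv2.remap(b,x.astype(np.float32)[None],y.astype(np.float32)[None],1)[0].astype(float)
        k=np.argmin(np.gradient(s)) ; pts.append(pixz("wrist",170+(x[k]+.5)/2-.5,(y[k]+.5)/2-.5,h)[:2])
    P=np.array(pts); 
    for _ in range(6):
        s=np.linalg.lstsq(np.c_[2*P,np.ones(len(P))],(P**2).sum(1),rcond=None)[0]; R0=np.sqrt(s[2]+s[0]**2+s[1]**2)
        e=abs(np.linalg.norm(P-s[:2],axis=1)-R0); P=P[e<=max(np.percentile(e,85),3e-4)]
    return s[:2],R0*1000,len(P)
p=circ((303,241),97,.036); q=circ((302,120),17,.033); o=circ((417,273),24,.031)
for k in(p,q,o): print(nest(k[0]),k[1],k[2])
print("puck-post",np.linalg.norm(p[0]-q[0])*1000,"want 33; puck-roller",np.linalg.norm(p[0]-o[0])*1000,"want 35")
cv2.imwrite("pics/z.png",cv2.resize(im[60:300,190:450],None,fx=2.3,fy=2.3,interpolation=cv2.INTER_CUBIC))
E
```

```text
[36, 38, 54, 93, 125, 136, 137, 137, 135, 135, 133, 131, 130, 130, 128, 127, 127, 126, 125, 124, 121, 113, 108, 121, 129, 128, 130, 133, 145, 159, 164, 164]
[24.63  0.38] 25.51244558753862 34
[58.94  0.1 ] 4.560987138613353 86
[ 18.12 -33.46] 6.356817862476736 68
puck-post 34.31466195876734 want 33; puck-roller 34.45536396998097 want 35
```

View pics/z.png

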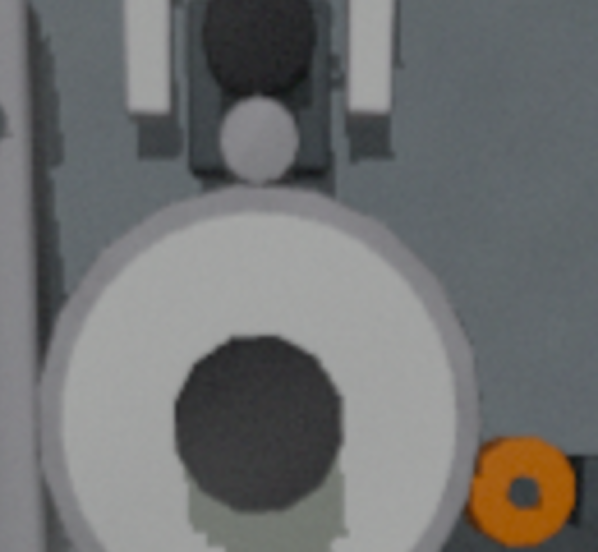

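The picture shows rim and post meeting, with at most about half a millimetre of doubt. One gentle second touch will confirm it.

Call:
drive_tool --pt "0 -0.045 -0.8 0 0 0" --pt "0 0 -0.8 0 0 0" --pt "0 0 -0.6 0 0 0" --pt "0 0 -0.2 0 0 0" --pt "0 0 -0.05 0 0 0"

```text
t: 23.08
eef_pos: [0.5401, 0.0247, 0.016]
ee_rot: [3.141, 0.001, -0.097]
force: [0.9, -0.2, -0.7]
width: 0.0005
```

Call:
drive_tool --pt "0.3 -0.029 0 0 0 0" --pt "0.3 -0.029 0 0 0 0" --pt "0.2 -0.02 0 0 0 0" --pt "0.1 -0.01 0 0 0 0" --pt "0 0 0 0 0 0"

```text
t: 23.7
eef_pos: [0.5766, 0.0211, 0.0165]
ee_rot: [3.142, 0.0, -0.098]
force: [0.1, -0.9, 0.0]
width: 0.0005
```

Call:
drive_tool --pt "0.05 -0.004 0.03 0 0 0" --pt "0.04 -0.004 0 0 0 0" --pt "0.02 -0.002 0 0 0 0" --pt "0 0 0 0 0 0"

```text
t: 24.2
eef_pos: [0.5808, 0.0209, 0.0178]
ee_rot: [-3.142, 0.0, -0.097]
force: [0.5, -0.1, 0.1]
width: 0.0004
```

Call:
drive_tool --pt "0.008 -0.001 0 0 0 0" --pt "0.008 -0.001 0 0 0 0"

```text
t: 24.45
eef_pos: [0.5815, 0.0208, 0.0177]
ee_rot: [3.142, 0.0, -0.097]
force: [0.5, 0.1, 1.1]
width: 0.0005
```

Call:
drive_tool --pt "0.008 -0.001 0 0 0 0" --pt "0 0 0 0 0 0"

```text
t: 24.7
eef_pos: [0.5819, 0.0208, 0.0177]
ee_rot: [-3.142, -0.0, -0.097]
force: [0.2, 0.5, -0.4]
width: 0.0
```

Call:
drive_tool --pt "0.008 -0.001 0 0 0 0" --pt "0 0 0 0 0 0"

```text
t: 24.95
eef_pos: [0.5822, 0.0207, 0.0178]
ee_rot: [-3.142, -0.0, -0.097]
force: [-0.2, -0.6, -0.4]
width: 0.0006
```

Call:
drive_tool --pt "0.008 -0.001 0 0 0 0" --pt "0 0 0 0 0 0"

```text
t: 25.2
eef_pos: [0.5824, 0.0206, 0.0177]
ee_rot: [3.141, 0.0, -0.097]
force: [-0.9, -0.2, 0.6]
width: 0.0004
```

Call:
drive_tool --pt "0.005 -0.001 0 0 0 0" --pt "0 0 0 0 0 0"

```text
t: 25.45
eef_pos: [0.5824, 0.0206, 0.0177]
ee_rot: [3.141, 0.0, -0.097]
force: [-1.8, -0.3, 0.8]
width: 0.0006
```

Call:
drive_tool --pt "0.008 -0.001 0 0 0 0" --pt "0 0 0 0 0 0"

```text
t: 25.7
eef_pos: [0.5825, 0.0206, 0.0177]
ee_rot: [3.141, 0.001, -0.097]
force: [-3.1, 0.9, 1.8]
width: 0.0004
```

Call:
drive_tool --pt "0.005 0 0 0 0 0" --pt "0 0 0 0 0 0"

```text
t: 25.95
eef_pos: [0.5826, 0.0205, 0.0176]
ee_rot: [3.141, 0.001, -0.097]
force: [-5.5, 1.4, 2.2]
width: 0.0002
```

The second touch is stiff at the same place (5.5 N, no travel), so the puck rests on the post. Backing off slowly and doing a last check.

Call:
drive_tool --pt "-0.01 0.001 0 0 0 0" --pt "-0.02 0.002 0 0 0 0" --pt "-0.05 0.005 0 0 0 0" --pt "-0.3 0.03 0 0 0 0" --pt "-0.5 0.05 0 0 0 0"

```text
t: 26.58
eef_pos: [0.5477, 0.0242, 0.0177]
ee_rot: [-3.141, -0.001, -0.097]
force: [-0.2, -0.1, -0.4]
width: 0.0004
```

Call:
drive_tool --pt "-0.2 0.02 0.8 0 0 0" --pt "0 0 0.9 0 0 0" --pt "0 0 0.9 0 0 0" --pt "0 0 0.9 0 0 0" --pt "0 0 0 0 0 0"

```text
t: 27.2
eef_pos: [0.5414, 0.0255, 0.161]
ee_rot: [-3.139, -0.006, -0.097]
force: [2.0, -0.2, -0.4]
width: 0.0006
```

```bash
python3 - <<'E'
from h import *
np.set_printoptions(precision=2,suppress=True)
s=arm.get_state(); print(s["eef_pos"],s["force"])
im,d=shot("wrist","wrist7")
print([(round(r["score"],2),nest(w("wrist",r["point"]))) for r in arm.landmark_of("puck","wrist")])
E
```

```text
[0.54 0.03 0.16] [ 2.03 -0.21 -0.43]
[(0.79, array([24.91,  2.94])), (0.79, array([ -52.97, -204.2 ]))]
```

View pics/wrist7.png

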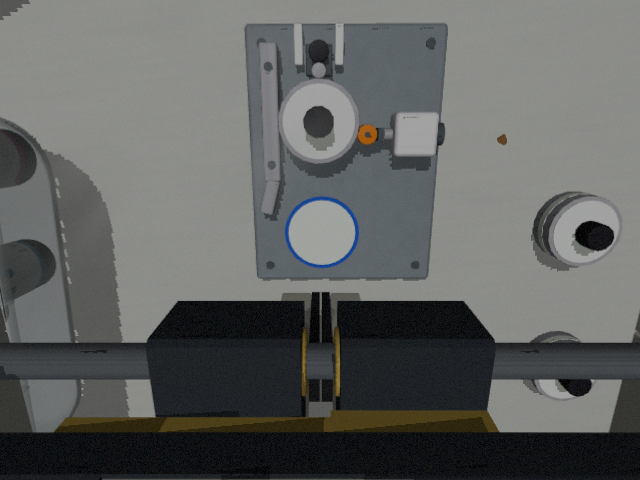

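The puck, at (319,121), is home against the rail, the post at (319,69) and the roller at (367,134). The gripper is clear and the look-alikes haven't moved. Handing in.

```bash
python3 -c "
from station import arm
print(arm.job_done())"
```

```text
the job is handed in; nothing more can be done
None
```

The rightmost puck is home in its holder, and I handed the job in at about 27 s of the 72 s allowed. I set it upright on the entry mark, where I measured it at nest (-55.0, -2.3) mm, and let go. Then I nudged it with closed fingers past the roller until it stopped at nest x of about 28 mm.

- **Stop contact:** the first touch read about 6.1 N of push and a second, confirming touch about 5.5 N. Both read stiff at the same place to within 0.3 mm and stayed under 8 N.
- **Last pictures:** the puck is against the rail, post and roller. The arm is clear, and the look-alikes in view stand where they were. I did not look at the gauze packs, tape, scissors and pen again after leaving that side of the worktop.
- **Checks that disagreed:** a circle fit put the puck-to-post distance at 34.3 mm against the 33 mm expected. The network put the puck about 3 mm off in x and y. Both are within camera error, and I relied on the felt contact instead.

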